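# Jack up the tin cash register on its repair stand

### The arm

A 6-joint arm with a two-finger parallel gripper is mounted at the origin on the work surface. World frame = base frame: x ahead of the robot, y to its left, z up, the work surface at z = 0. Lengths are in m, angles in degrees, forces in N, time in s.
With the tool pointing down it reaches from about 0.375 to 0.9 m from the base axis. Payload 3.1 kg.
Tool frame: the origin (TCP) lies on the centre line of the jaws, within the pads' length; the fingertips stand 17 mm ahead of it and the grasp point (between the pads) lies 2 mm behind it; z points along the fingers, y is the line along which they close (so a half turn about z gives the same grasp; the last joint's range is limited). The gripper opens to 87 mm and grips with 3 to 60 N. Pads are 19 mm wide; open, the fingers measure 117 mm over their backs; the gripper's body (75 mm by 190 mm) begins 51 mm behind the grasp point.
Start: joints at [58.757, 30.224, 82.088, -0, 67.689, -10.227], TCP at [0.224, 0.583, 0.24] pointing down, gripper open.
Joint ranges: [-176.69, 176.69], [-43.24, 126.21], [12.49, 139.97], [-82, 262], [0, 151.66], [-163.58, 163.58]. Speed limits (degrees/s): [159.86, 159.86, 180, 180, 180, 180].

### API

Orientations are given as a 3x3 rotation matrix whose columns are the frame's x, y, z axes.
In Python, from rig import bot, imaging, finder gives the robot as it stands. The module is installed in compiled form; this text tells all that it offers.
- The arm moves only by the tool play_rows, never from a script. Its argument "motion" is a list that holds one entry, the list of rows, each a list of 6 numbers: the shift along the tool's x, y, z in a scale on which 1.0 is 0.75 m, then the turn, a rotation vector about the tool's x, y, z in a scale on which 1.0 is 60 degrees. In form: [[[dx, dy, dz, wx, wy, wz], ...]]. A call has 1 to 8 rows; each row is the pose to reach, as a shift and turn from the pose commanded when the call began, along the tool's axes at that moment; what a row does not reach only later rows make up. A row lasts 1/12 s, in which the tool goes at most 41.7 mm and 7.16 degrees, less where a joint would pass 70% of its speed; a pose out of reach is approached as far as the arm can. A call with a gripper value outside its range is refused whole. "fingers" is the finger opening in m, from 0 to 0.087, set as the call begins (left out, the last holds). The fingers move at their own pace and stop on an object; the grip force is fixed at half the most. Time passes only in rows, so rows that repeat a pose let the fingers close. It gives the time, the measured TCP pose, the force, the opening and the grip force at its end, in the units of the state.
- bot.read_state(): the state, without advancing time (a new reading comes with each control period).
- imaging.capture(name): name is "side" or "top"; returns a dict with "frame" (480x640x3 uint8, red, green, blue), "camera_matrix" (3x3 intrinsics, pixels), "R" (3x3) and "t" (3): a world point X has camera coordinates R X + t. Camera axes: x right, y down, z forward; pixel columns grow to the right and rows downward; lengths in m; the calibration is good to about 2 mm. A picture is of the moment at which its call begins. There is no depth.
- bot.hand_in(): hands the job in; it is judged then, once.
Trained networks look in the newest picture that a camera, given by its name, has taken for a name from the list of things; names that differ only in an ending like _2 or _b are one class to them, and where a whole thing is asked for, a point or a joint stands for the part that bears it (a point fixed in the world has none). Each returns a list of dicts, best first, with "confidence" (0 to 1); they miss things now and then, are a little off and sometimes report something else, mostly with a low value. They report only what shows in the picture. A call takes as long as a camera call. They do not tell look-alikes from the thing itself.
- finder.recognise(camera, name): "at" ([x, y, z] in m, in world coordinates, good to about 4 mm: the middle of the surface that is visible of it).
- finder.outline_of(camera, name): "pixels" (480x640 bool, what is visible of it).
The state is a dict: "time_s": time; "joint_positions": joint angles; "qvel": joint speeds; "tau": joint torques, N m; "position": TCP position; "tcp_rot": TCP orientation; "force": force on the tool from outside, world axes, zero at the start; "moment": the same for the moment, N m; "opening": opening from 0.0 (shut) to 1.0 (fully open); "grasp_force": force on a finger pad.
Only numpy, scipy, OpenCV 4.12 (cv2) and the standard library are available. Lean on these libraries where they do the work, as an engineer would, in place of code of your own. Each camera call takes 0.05 s, during which the arm holds its last target. There are 200 camera calls.

### The job

On the repair stand, press the raised loose tile down until it lies level with the tiles around it, then set the lever jack on that tile, upright and with its saddle centred under the studded lift tab of the register's tray, and let go of it. Then pump the jack: push the handle fully down so that the register's front rises, let the handle come all the way back up, push it fully down again and finish while still holding it down, with the register held up by the jack alone. Leave everything else on the shelf where it is.

Things in the scene. Friction and masses are not known exactly. Their poses are not given: they have to be found in the camera images.
- stand: Fixed stand: bed of terracotta tiles 12 mm high, x -191 to +190 mm, 220 mm wide, with a wooden tray and tin cash register at its +x end. Origin on the shelf (z = 0) straight below the lift point; +x runs from the near end, where tile and jack go, to the register. Props (12 mm square) at x = 65, y = +-54 mm carry the tray; the space under the lift tab is open from -x.
- tile (a joint): Angle (rad) of the loose tile, 200 x 100 x 12 mm, mid-bed, stand x -165 to +35 mm. 0 = level and flush (top 12 mm above the shelf), stopped by its bed; starts at 0.06 to 0.12, near (-x) edge 12 to 24 mm proud, hinging at its far edge under the lift tab. Stiff: 6 to 8 N near the raised edge moves it (the jack's weight alone does not); it stays where pressed.
- tile_edge (a point): Point on the tile's top face, in the middle of its width, 20 mm in from the raised near edge: a good place to press. 12 mm above the shelf when level.
- lift_point (a point): Lift point: on the underside of the steel lift tab, at the centre of its round nose, 49 mm above the shelf at rest (37 mm above the bed); 13 mm higher with the jack handle fully down. The tab is 36 mm wide, 5 mm thick, nose radius 18 mm, and sticks out 40 mm from the tray towards the stand's -x; a round stud 10 mm wide, 7 mm high on its top marks the point.
- tray: Wooden tray 125 x 120 x 5 mm with the lift tab and, fixed on it, the tin cash register toy, 105 (x) x 125 (y) x 129 mm high, front face 54 mm beyond the lift point. Origin: the lift point, as above. Its front swings up about a hinge 165 mm beyond (+x) the lift point, 49 mm above the shelf; it falls back on its props. Load at the lift point about 2 to 5 N.
- jack: Loose steel lever jack, 0.7 kg, left or right of the stand at first. Origin: underside, below the carrying grip; +x to saddle, -x to handle. Base x -110 to +90, 64 wide, 10 mm thick. Grip: upright block 40 (x) x 14 (y) mm, clear from z 32 to its top at 80; grip across y. On the bed the saddle passes 7 mm below the lift tab: bring it in from the stand's -x side, jack +x along stand +x.
- saddle: Round steel saddle of the jack, 28 mm across. Origin: centre of its top face, 70 mm ahead (+x) of the jack's grip and 30 mm above the jack's underside with the handle up. Rises 50 mm per rad of handle (20 mm in all).
- handle (a joint): Angle (rad) of the pump handle: 0 = up (sprung, it returns by itself), 0.40 = fully down, at its stop. Count it down from 0.33 and back up below 0.06. Pivot 30 mm behind (-x) the grip and 40 mm above the jack's underside; pushing the pad takes about 5 N at the top and 8 to 11 N at the bottom with the load.
- handle_pad: Rubber pad 34 x 36 mm, 8 mm thick on the end of the pump handle, the place to push down. Origin: centre of its top face. In the jack's frame at x = -130 mm, z = 87 mm with the handle up (leaning 0.35 rad, lower towards the grip) and at x = -140 mm, z = 45 mm, level to 0.05 rad, with the handle fully down.
- bus_roof: Bystander: green tin bus roof, 180 x 66 x 26 mm. Origin: centre of the underside.
- key_a: Bystander: brass winding key, 48 x 37 x 8 mm, lying on the tile bed at one side of the lift tab. Origin: its underside.
- key_b: Bystander: second brass winding key, same size, on the shelf.
- hammer: Bystander: jeweller's hammer, 200 mm long, hickory handle.
- jar: Bystander: cobalt glass jar, 60 mm across, 80 mm high.
- polish_tin: Bystander: round bare metal tin, 56 mm across, 50 mm high.
- screwdriver: Bystander: screwdriver with a dark wooden handle, 160 mm long.
Things that resemble listed ones, but are neither listed nor needed, are in the scene too. Of the things that look like the jack, the larger one is meant.

How it is judged (in metres and radians):
On the way, in this order (a step that is already met when the one before it is completed fails the run):
1. the loose tile is pressed level, flush with the bed (value of joint tile below 0.015 rad), for 0.2 s.
2. the jack stands upright on the level tile, let go, its saddle within 10 mm of under the lift point (value of joint tile below 0.015 rad and horizontal distance between saddle and lift_point below 0.01 m and z of jack in the frame of stand between 0.009 and 0.0155 m and angle between jack's own z axis and vertical below 0.04 rad and contact force between the arm and jack below 0.3 N and value of joint handle below 0.06 rad), for 0.2 s.
3. first stroke: the handle is down and the saddle has lifted the tray (horizontal distance between saddle and lift_point below 0.01 m and value of joint handle above 0.33 rad and height (world z) of lift_point above 0.057 m and contact force between saddle and tray above 0.7 N and contact force between the arm and tray below 0.3 N), for 0.1 s.
4. the handle is back up and the tray down on its props (value of joint handle below 0.06 rad and height (world z) of lift_point below 0.0505 m), for 0.1 s.
At the end, for the whole second after the job is handed in: Fingers hold the handle pad down (beyond 0.33 rad, over 1 N) after a full stroke and return; jack upright on the level tile (tile < 0.015 rad), saddle within 10 mm of the lift point and carrying the tab (lifted 8 mm or more, still); the arm touches neither register nor tray (all of step 3 and value of joint tile below 0.015 rad and z of jack in the frame of stand between 0.009 and 0.0155 m and angle between jack's own z axis and vertical below 0.04 rad and contact force between the fingers and handle_pad above 1 N and linear speed of jack below 0.02 m/s and angular speed of tray below 0.05 rad/s); the arm keeps its last pose, push and grip.
It fails at once if another thing on the shelf is pushed more than 30 mm from its place (distance of any of bus_roof, key_a, key_b, hammer, jar, polish_tin, screwdriver from where it was at the start of the episode above 0.03 m).
It fails at once if the jack is tipped over (angle between jack's own z axis and vertical above 0.7 rad).
It also fails if it takes over 64 s, if anything falls off the work surface, if the arm or the gripper's body presses on something with over 40 N, if the wrist force passes 120 N, or if a joint passes its speed limit or range.

## Working session

There is one attempt and no reset: what is moved stays moved. The work goes in short steps, Python scripts to look and compute and a tool call to move; the robot and the scene stay as the last step left them, time stands still between calls to the robot, and variables do not carry over. Pictures are saved under pics/ and viewed, at most 12 in all, crops included, and the job is handed in when it is done.

Besides the shell and the picture viewer there is one more tool, called after "Request:" as a command line: name --argument value ..., lists and objects as JSON in quotes. play_rows: Moves the arm, as the interface text tells. Its arguments: {"type":"object","properties":{"motion":{"type":"array"},"fingers":{"type":"number"}},"required":["motion"]}

```bash
mkdir -p pics; cat > h.py <<'E'
import numpy as np, cv2, json
from rig import bot, imaging, finder
def cap(n):
    c=imaging.capture(n); c['K']=np.array(c['camera_matrix']);c['R']=np.array(c['R']);c['t']=np.array(c['t']); return c
def save(c,f): cv2.imwrite('pics/'+f,c['frame'][:,:,::-1])
def proj(c,X):
    p=c['K']@(c['R']@np.array(X,float)+c['t']); return p[:2]/p[2]
def at_z(c,u,v,z):
    d=c['R'].T@np.linalg.solve(c['K'],[u,v,1.]); o=-c['R'].T@c['t']; return o+d*(z-o[2])/d[2]
E
python3 - <<'E'
from h import *
C={n:cap(n) for n in('top','side')}
for n in C:
    save(C[n],n+'0.png'); print(n,-C[n]['R'].T@C[n]['t'])
    for o in ['stand','tile','tile_edge','lift_point','tray','jack','saddle','handle','handle_pad','bus_roof','key_a','hammer','jar','polish_tin','screwdriver']:
        for r in finder.recognise(n,o)[:3]:
            print(n,o,np.round(r['at'],3),round(r['confidence'],2),proj(C[n],r['at']).round())
s=bot.read_state();print(s['position'],s['tcp_rot'],s['force'],s['time_s'])
E
```

```text
top [0.46478851 0.0168485  1.20735742]
top stand [ 0.696 -0.015  0.008] 0.71 [328. 178.]
top tile [ 0.616 -0.042  0.022] 0.92 [340. 209.]
top tile_edge [ 0.612 -0.04   0.02 ] 0.59 [339. 211.]
top lift_point [0.778 0.    0.114] 0.73 [321. 133.]
top lift_point [0.691 0.243 0.002] 0.66 [223. 182.]
top lift_point [0.638 0.061 0.017] 0.27 [297. 201.]
top tray [0.776 0.006 0.109] 0.65 [319. 134.]
top jack [0.379 0.444 0.008] 0.66 [139. 312.]
top jack [ 0.614 -0.04   0.02 ] 0.36 [339. 210.]
top saddle [ 0.614 -0.036  0.018] 0.69 [337. 211.]
top saddle [0.319 0.458 0.02 ] 0.39 [131. 339.]
top handle [0.386 0.282 0.08 ] 0.95 [200. 310.]
top handle [0.45  0.441 0.061] 0.73 [132. 283.]
top handle_pad [0.37  0.288 0.088] 0.7 [196. 318.]
top handle_pad [0.458 0.436 0.061] 0.63 [135. 279.]
top bus_roof [ 0.519 -0.307  0.018] 0.89 [450. 248.]
top key_a [0.638 0.062 0.018] 0.47 [297. 201.]
top hammer [ 0.712 -0.277  0.024] 0.98 [436. 168.]
top polish_tin [0.368 0.288 0.088] 0.61 [196. 319.]
top polish_tin [0.776 0.002 0.113] 0.25 [321. 134.]
top polish_tin [ 0.615 -0.04   0.021] 0.19 [339. 210.]
top
[... 682 characters left out ...]
26] 0.86 [355. 188.]
side bus_roof [0.706 0.341 0.065] 0.22 [190. 372.]
side key_a [0.638 0.066 0.018] 0.61 [273. 283.]
side key_a [0.686 0.249 0.006] 0.51 [225. 351.]
side hammer [ 0.714 -0.233  0.024] 0.78 [277. 195.]
side hammer [0.479 0.291 0.004] 0.55 [324. 389.]
side hammer [0.562 0.468 0.023] 0.55 [250. 472.]
side jar [0.711 0.34  0.064] 0.57 [188. 372.]
side polish_tin [ 0.609 -0.434  0.039] 0.96 [330. 153.]
side screwdriver [0.566 0.463 0.02 ] 0.7 [248. 469.]
[0.22409105 0.58341339 0.23954012] [[-9.33495116e-01  3.58590111e-01  1.16060216e-05]
 [ 3.58590111e-01  9.33495116e-01 -1.27029764e-05]
 [-1.53893262e-05 -7.69636186e-06 -1.00000000e+00]] [0.99144847 0.78200609 0.26694242] 1.6
```

View pics/top0.png

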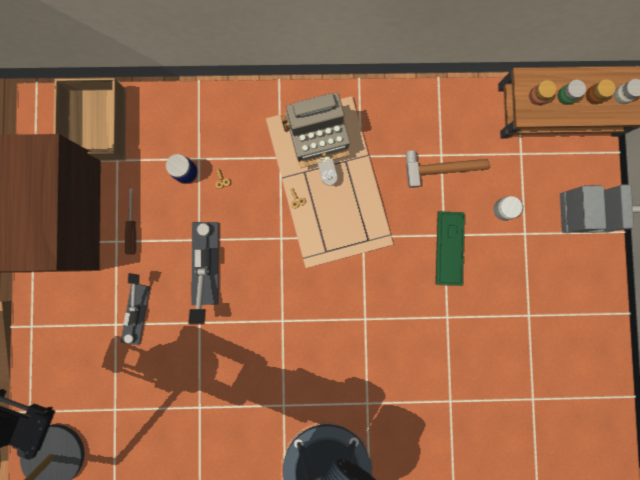

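View pics/side0.png

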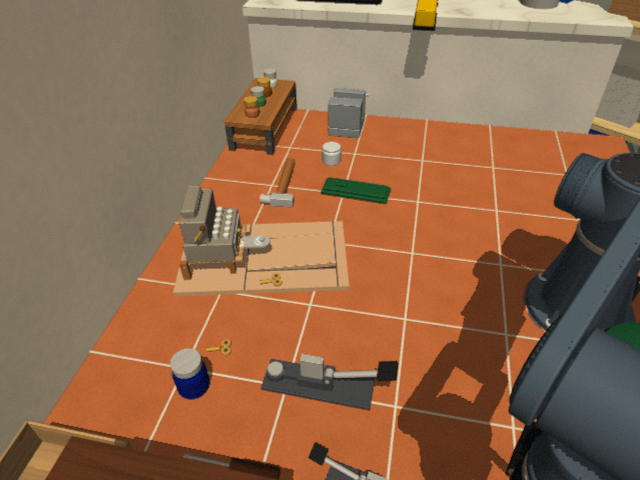

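The top view shows two jack-like things: the larger at (205,263) and a smaller one at (137,310). The register is at (320,130) with its tab at (329,170), and the loose tile's near edge is at about (350,255). The larger jack fits the description, so I'll confirm it in an enlarged crop.

```bash
python3 - <<'E'
from h import *
c=cap('top')
im=c['frame'][:,:,::-1]
cr=cv2.resize(im[150:330,180:400],None,fx=3.3,fy=3.3,interpolation=cv2.INTER_CUBIC); cv2.imwrite('pics/crop1.png',cr)
for n in('top','side'):
  if n=='side': c=cap('side')
  for o,z in [('stand',.012),('tile',.02),('jack',.01),('saddle',.03),('handle_pad',.087),('lift_point',.05),('bus_roof',0.026)]:
    for r in finder.outline_of(n,o)[:3]:
        m=r['pixels'].astype(np.uint8)
        cs,_=cv2.findContours(m,0,1)
        if not cs: continue
        k=max(cs,key=cv2.contourArea); rect=cv2.minAreaRect(k); bp=cv2.boxPoints(rect)
        print(n,o,round(r['confidence'],2),m.sum(),bp.round(1).tolist(),[at_z(c,*p,z)[:2].round(4).tolist() for p in bp])
E
```

```text
top stand 0.66 14087 [[262.79998779296875, 110.5], [350.3999938964844, 86.69999694824219], [393.20001220703125, 244.60000610351562], [305.6000061035156, 268.3999938964844]] [[0.8661, 0.1418], [0.9229, -0.0755], [0.529, -0.1701], [0.4758, 0.0433]]
top tile 0.68 3066 [[305.3999938964844, 172.1999969482422], [345.5, 161.3000030517578], [367.0, 239.89999389648438], [326.8999938964844, 250.89999389648438]] [[0.7087, 0.0395], [0.7339, -0.0586], [0.5411, -0.1058], [0.5167, -0.0086]]
top jack 0.73 2506 [[188.6999969482422, 324.0], [192.10000610351562, 221.1999969482422], [220.6999969482422, 222.1999969482422], [217.3000030517578, 324.8999938964844]] [[0.3489, 0.3249], [0.5954, 0.3164], [0.5918, 0.2472], [0.3452, 0.2568]]
top saddle 0.51 59 [[124.0, 335.0], [132.0, 335.0], [132.0, 342.0], [124.0, 342.0]] [[0.3285, 0.4706], [0.3281, 0.452], [0.3119, 0.4519], [0.3123, 0.4705]]
top handle_pad 0.82 264 [[188.0, 309.0], [206.0, 309.0], [206.0, 324.0], [188.0, 324.0]] [[0.3896, 0.3066], [0.3887, 0.2664], [0.3554, 0.2665], [0.3563, 0.3066]]
top handle_pad 0.67 125 [[128.0, 273.0], [139.0, 273.0], [1
[... 2667 characters left out ...]
, [0.4181, -0.1676]]
side lift_point 0.76 4284 [[180.0, 186.0], [270.0, 186.0], [270.0, 263.0], [180.0, 263.0]] [[0.9619, -0.1905], [0.7299, -0.2338], [0.6504, 0.0402], [0.8442, 0.0776]]
side bus_roof 0.55 1167 [[321.29998779296875, 194.60000610351562], [324.0, 176.10000610351562], [390.8999938964844, 185.6999969482422], [388.29998779296875, 204.1999969482422]] [[0.5979, -0.2532], [0.608, -0.3367], [0.4237, -0.3259], [0.4221, -0.2451]]
side bus_roof 0.24 4203 [[178.60000610351562, 186.39999389648438], [267.8999938964844, 183.1999969482422], [270.70001220703125, 260.3999938964844], [181.3000030517578, 263.6000061035156]] [[0.9835, -0.2184], [0.7502, -0.2768], [0.66, 0.0088], [0.8553, 0.0569]]
```

View pics/crop1.png

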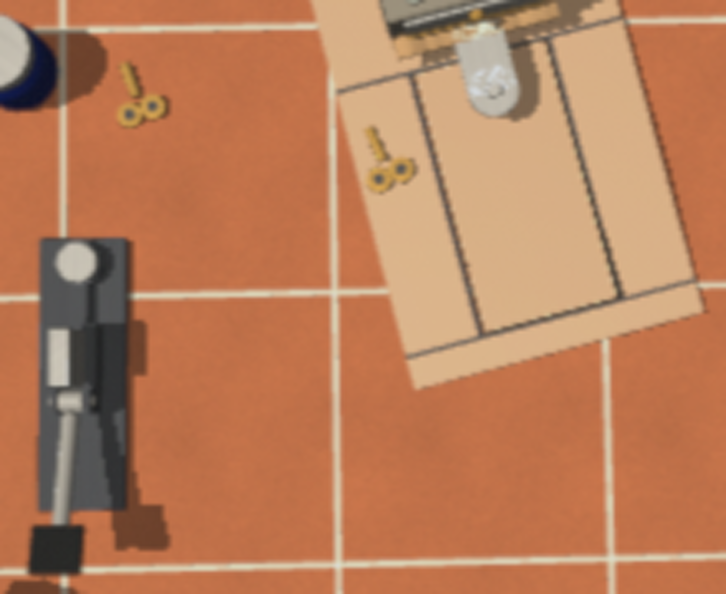

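The crop confirms the larger jack: base corners are at crop (40,238) to (127,510), saddle at (76,262), pad at (57,550). The tab nose ends at crop (500,117), the near bed corners are at (416,388) and (703,311), and the tile's near edge runs from (481,335) to (620,297).

```bash
python3 - <<'E'
from h import *
from scipy.optimize import least_squares
c=cap('top')
f=lambda x,y:(180+(x+.5)/3.3-.5,150+(y+.5)/3.3-.5)
W=lambda x,y,z:at_z(c,*f(x,y),z)[:2]
def fit(obs): # (model xyz),(crop px)
    def F(p,full=False):
        r=[]
        cs,sn=np.cos(p[2]),np.sin(p[2])
        for (X,Y,Z),q in obs:
            r+=list(proj(c,[p[0]+cs*X-sn*Y,p[1]+sn*X+cs*Y,Z])-np.array(f(*q)))
        return np.array(r)
    s=least_squares(F,[.6,0,0]); print(s.x.round(4),np.degrees(s.x[2]).round(2)); print(s.fun.reshape(-1,2).round(1).tolist()); return s.x
st=fit([((-.191,.11,.012),(416,388)),((-.191,-.11,.012),(703,311)),((-.165,.11,.012),(405,357)),((-.165,-.11,.012),(696,282)),((.035,.11,.012),(337,91)),((.035,-.11,.012),(628,17)),((-.018,0,.054),(500,117))])
jk=fit([((.09,.032,.01),(40,238)),((.09,-.032,.01),(130,239)),((-.11,-.032,.01),(127,510)),((-.11,.032,.01),(37,508)),((.07,0,.03),(76,262)),((-.13,0,.087),(57,550))])
s=W(494,84,.061);print('stud',s)
cs,sn=np.cos(st[2]),np.sin(st[2]);R=np.array([[cs,-sn],[sn,cs]])
print('tile edge',st[:2]+R@[-.145,0]); print('jack goal',st[:2]+R@[-.07,0],'pad goal',st[:2]+R@[-.2,0],st[:2]+R@[-.21,0])
# side check
d=cap('side');print('side stud',proj(d,[*st[:2],.061]),'grip top',proj(d,[*jk[:2],.08]),'saddle',proj(d,[*(jk[:2]+.07*np.array([np.cos(jk[2]),np.sin(jk[2])])),.03]))
np.save('st.npy',st);np.save('jk.npy',jk)
im=d['frame'][:,:,::-1]
a=cv2.resize(im[210:300,170:360],None,fx=3.5,fy=3.5,interpolation=2);b=cv2.resize(im[340:420,250:420],None,fx=3.5,fy=3.5,interpolation=2)
o=np.zeros((600,665,3),np.uint8);o[:315]=a;o[315:595,:595]=b;cv2.imwrite('pics/crop2.png',o)
E
```

```text
[ 0.6892 -0.0184  0.2347] 13.45
[[-0.4, 0.3], [0.4, 0.7], [0.2, -0.8], [-0.3, -0.8], [0.4, 0.5], [-0.9, 0.9], [0.6, -0.7]]
[ 0.5041  0.2857 -0.0122] -0.7
[[0.2, -0.2], [-0.6, -0.6], [-0.2, 0.3], [0.3, 1.1], [0.6, -0.0], [-0.3, -0.5]]
stud [ 0.69250691 -0.01723757]
tile edge [ 0.54819012 -0.05213659]
jack goal [ 0.62113397 -0.03469543] pad goal [ 0.49469796 -0.06492677] [ 0.48497211 -0.06725226]
side stud [260.31242872 239.30162626] grip top [310.23342546 359.98037174] saddle [273.74902609 369.20615505]
```

View pics/crop2.png

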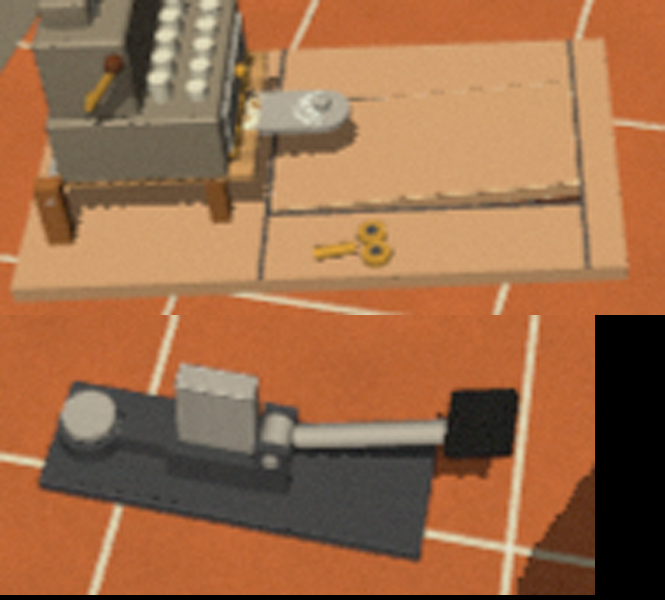

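The stud is at side crop (320,101), within 1 px of the prediction, and the jack's saddle at (89,418) also matches. The tile's near edge is visibly raised. Next I'll move above the tile edge with the fingers closed.

Careful with the scale: shifts go in shares of 0.75 m and turns go in shares of 60 degrees. That gives: -0.53 m / 0.75 = -0.7067, 0.14 m / 0.75 = 0.1867, -20 degrees / 60 = -0.3333.

Request:
play_rows --motion '[[[-0.7067, -0.636, 0.1867, 0, 0, -0.3333], [-0.7067, -0.636, 0.1867, 0, 0, -0.3333], [-0.7067, -0.636, 0.1867, 0, 0, -0.3333], [-0.7067, -0.636, 0.1867, 0, 0, -0.3333], [-0.7067, -0.636, 0.1867, 0, 0, -0.3333], [-0.7067, -0.636, 0.1867, 0, 0, -0.3333], [-0.7067, -0.636, 0.1867, 0, 0, -0.3333], [-0.7067, -0.636, 0.1867, 0, 0, -0.3333]]]' --fingers 0

```text
time_s: 3.17
position: [0.3728, 0.2916, 0.1756]
tcp_rot: [[-1.0, 0.017, 0.001], [0.017, 1.0, 0.0], [-0.001, 0.0, -1.0]]
force: [0.5, 1.0, -0.2]
opening: 0.486
grasp_force: 0.0
```

```bash
cat > go.py <<'E'
import sys,numpy as np
from h import *
from scipy.spatial.transform import Rotation as Ro
s=bot.read_state();p=np.array(s['position']);R=np.array(s['tcp_rot'])
x,y,z,a=map(float,sys.argv[1:5]); t=np.radians(a)
yy=np.array([np.cos(t),np.sin(t),0]);zz=np.array([0,0,-1.]);G=np.c_[np.cross(yy,zz),yy,zz]
print('now',p.round(4),'yang',np.degrees(np.arctan2(R[1,1],R[0,1])).round(2),'F',np.round(s['force'],1),'open',round(s['opening'],3),'t',s['time_s'])
print('d',(R.T@(np.array([x,y,z])-p)).round(4),'w',Ro.from_matrix(R.T@G).as_rotvec(degrees=True).round(2))
E
python3 go.py .548 -.052 .08 89
```

```text
now [0.3728 0.2916 0.1756] yang 89.02 F [ 0.5  1.  -0.2] open 0.486 t 3.1667
d [-0.181  -0.3405  0.0956] w [0.03 0.06 0.02]
```

Scaled: -0.34 m / 0.75 = -0.4533, 0.06 m / 0.75 = 0.08.

Request:
play_rows --motion '[[[-0.24, -0.4533, 0.08, 0, 0, 0], [-0.24, -0.4533, 0.08, 0, 0, 0], [-0.24, -0.4533, 0.08, 0, 0, 0], [-0.24, -0.4533, 0.08, 0, 0, 0], [-0.24, -0.4533, 0.08, 0, 0, 0], [-0.24, -0.4533, 0.08, 0, 0, 0], [-0.24, -0.4533, 0.08, 0, 0, 0], [-0.24, -0.4533, 0.08, 0, 0, 0]]]'

```text
time_s: 3.83
position: [0.5219, -0.0028, 0.1241]
tcp_rot: [[-1.0, 0.018, 0.001], [0.018, 1.0, -0.0], [-0.001, 0.0, -1.0]]
force: [0.5, 0.9, -0.4]
opening: 0.01
grasp_force: 0.0
```

```bash
python3 go.py .548 -.052 .05 89
```

```text
now [ 0.5219 -0.0028  0.1241] yang 88.95 F [ 0.5  0.9 -0.4] open 0.01 t 3.8333
d [-0.027  -0.0487  0.0741] w [ 0.    0.03 -0.05]
```

Request:
play_rows --motion '[[[-0.036, -0.0653, 0.04, 0, 0, 0], [-0.036, -0.0653, 0.08, 0, 0, 0], [-0.036, -0.0653, 0.0987, 0, 0, 0], [-0.036, -0.0653, 0.1067, 0, 0, 0], [-0.036, -0.0653, 0.1133, 0, 0, 0], [-0.036, -0.0653, 0.12, 0, 0, 0], [-0.036, -0.0653, 0.124, 0, 0, 0], [-0.036, -0.0653, 0.1267, 0, 0, 0]]]'

```text
time_s: 4.5
position: [0.5473, -0.0496, 0.0302]
tcp_rot: [[-1.0, 0.016, 0.001], [0.016, 1.0, -0.001], [-0.001, -0.001, -1.0]]
force: [-0.3, -2.6, 4.4]
opening: 0.003
grasp_force: 2.2
```

Scaled: 0.005 m / 0.75 = 0.0067, 0.004 m / 0.75 = 0.0053.

Request:
play_rows --motion '[[[0, 0, 0.0027, 0, 0, 0], [0, 0, 0.0053, 0, 0, 0], [0, 0, 0.0067, 0, 0, 0], [0, 0, 0.0067, 0, 0, 0], [0, 0, 0.0067, 0, 0, 0]]]'

```text
time_s: 4.92
position: [0.5474, -0.0496, 0.0291]
tcp_rot: [[-1.0, 0.016, 0.002], [0.016, 1.0, -0.001], [-0.002, -0.001, -1.0]]
force: [-5.9, -1.6, 33.9]
opening: 0.005
grasp_force: 16.5
```

Scaled: 0.334 m / 0.75 = 0.4453, 0.06 m / 0.75 = 0.08.

Request:
play_rows --motion '[[[0, 0, -0.0533, 0, 0, 0], [0, 0, -0.1067, 0, 0, 0], [0.0267, 0.08, -0.1467, 0, 0, 0], [0.0653, 0.4453, -0.1467, 0, 0, 0], [0.0653, 0.4453, -0.1467, 0, 0, 0], [0.0653, 0.4453, -0.1467, 0, 0, 0], [0.0653, 0.4453, -0.1467, 0, 0, 0], [0.0653, 0.4453, -0.1467, 0, 0, 0]]]' --fingers 0.08

```text
time_s: 5.58
position: [0.5126, 0.1958, 0.1311]
tcp_rot: [[-1.0, 0.018, 0.0], [0.018, 1.0, 0.001], [-0.0, 0.001, -1.0]]
force: [0.9, 0.2, -1.6]
opening: 0.526
grasp_force: 0.0
```

```bash
python3 go.py .504 .2857 .14 89.3
```

```text
now [0.5126 0.1958 0.1311] yang 89.0 F [ 0.9  0.2 -1.6] open 0.526 t 5.5833
d [ 0.0102  0.0898 -0.0088] w [ 0.07  0.02 -0.3 ]
```

Scaled: 0.09 m / 0.75 = 0.12, 0.01 m / 0.75 = 0.0133.

Request:
play_rows --motion '[[[0.0133, 0.12, 0, 0, 0, 0], [0.0133, 0.12, 0, 0, 0, 0], [0.0133, 0.12, 0, 0, 0, 0], [0.0133, 0.12, 0, 0, 0, 0], [0.0133, 0.12, 0, 0, 0, 0]]]'

```text
time_s: 6.0
position: [0.5044, 0.2835, 0.1305]
tcp_rot: [[-1.0, 0.015, -0.001], [0.015, 1.0, -0.0], [0.001, -0.0, -1.0]]
force: [0.1, 0.3, 0.4]
opening: 0.879
grasp_force: 0.0
```

```bash
python3 go.py .504 .2857 .058 89.3; python3 - <<'E'
from h import *
c=cap('side');im=c['frame'][:,:,::-1]
a=cv2.resize(im[210:420,170:420],None,fx=2.8,fy=2.8,interpolation=2);cv2.imwrite('pics/s3.png',a)
E
```

```text
now [0.5044 0.2835 0.1305] yang 89.11 F [0.1 0.3 0.4] open 0.879 t 6.0
d [0.0004 0.0022 0.0725] w [-0.01 -0.03 -0.19]
```

View pics/s3.png

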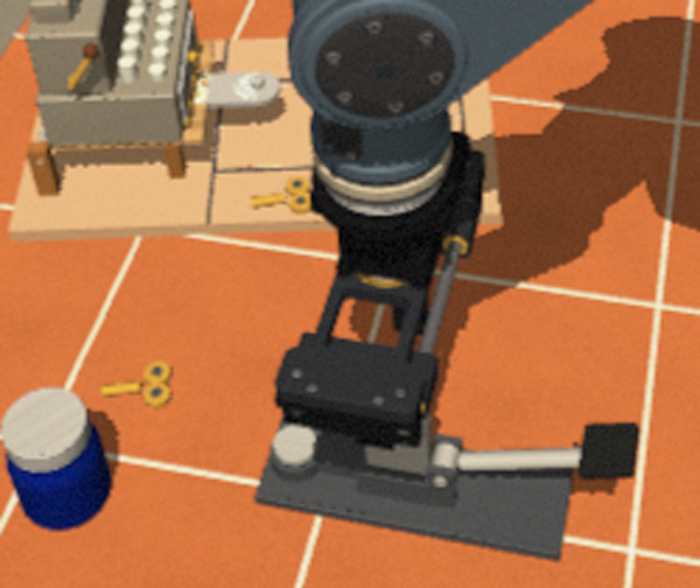

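The gripper is over the jack's grip, with the near finger at about (355,390) in front of the block. I'll descend and close.

Scaled: 0.073 m / 0.75 = 0.0973, 0.03 m / 0.75 = 0.04.

Request:
play_rows --motion '[[[0, 0.0027, 0.04, 0, 0, 0], [0, 0.0027, 0.0733, 0, 0, 0], [0, 0.0027, 0.0933, 0, 0, 0], [0, 0.0027, 0.0973, 0, 0, 0], [0, 0.0027, 0.0973, 0, 0, 0]]]'

```text
time_s: 6.47
position: [0.505, 0.2829, 0.0564]
tcp_rot: [[-1.0, 0.02, -0.003], [0.02, 1.0, -0.001], [0.003, -0.001, -1.0]]
force: [0.2, -0.1, 0.0]
opening: 0.914
grasp_force: 0.0
```

Request:
play_rows --motion '[[[0, 0, 0, 0, 0, 0], [0, 0, 0, 0, 0, 0], [0, 0, 0, 0, 0, 0], [0, 0, 0, 0, 0, 0], [0, 0, 0, 0, 0, 0], [0, 0, 0, 0, 0, 0], [0, 0, 0, 0, 0, 0], [0, 0, 0, 0, 0, 0]]]' --fingers 0

```text
time_s: 7.13
position: [0.5054, 0.2851, 0.0576]
tcp_rot: [[-1.0, 0.017, 0.0], [0.017, 1.0, 0.0], [-0.0, 0.0, -1.0]]
force: [0.6, 0.6, 0.3]
opening: 0.393
grasp_force: 0.0
```

Request:
play_rows --motion '[[[0, 0, 0, 0, 0, 0], [0, 0, 0, 0, 0, 0], [0, 0, 0, 0, 0, 0], [0, 0, 0, 0, 0, 0], [0, 0, 0, 0, 0, 0], [0, 0, 0, 0, 0, 0]]]'

```text
time_s: 7.63
position: [0.5053, 0.2846, 0.0574]
tcp_rot: [[-1.0, 0.018, -0.0], [0.018, 1.0, -0.001], [0.0, -0.001, -1.0]]
force: [0.9, -2.1, 0.3]
opening: 0.156
grasp_force: 30.0
```

Scaled: -0.115 m / 0.75 = -0.1533, -0.07 m / 0.75 = -0.0933, -8 degrees / 60 = -0.1333.

Request:
play_rows --motion '[[[0, 0, -0.0133, 0, 0, 0], [0, 0, -0.04, 0, 0, 0], [0, 0, -0.0667, 0, 0, 0], [0, -0.0133, -0.0867, 0, 0, 0], [-0.004, -0.04, -0.0933, 0, 0, -0.0333], [-0.008, -0.0733, -0.0933, 0, 0, -0.0667], [-0.012, -0.1133, -0.0933, 0, 0, -0.1], [-0.016, -0.1533, -0.0933, 0, 0, -0.1333]]]'

```text
time_s: 8.3
position: [0.5144, 0.1694, 0.1273]
tcp_rot: [[-0.992, -0.125, -0.001], [-0.125, 0.992, 0.0], [0.001, 0.001, -1.0]]
force: [0.2, -0.3, -7.2]
opening: 0.159
grasp_force: 30.0
```

```bash
python3 go.py .529 -.057 .128 103.45
```

```text
now [0.5144 0.1694 0.1273] yang 97.17 F [ 0.2 -0.3 -7.2] open 0.159 t 8.3
d [ 0.0137 -0.2264 -0.0008] w [ 0.03 -0.07 -6.28]
```

Scaled: -0.223 m / 0.75 = -0.2973, -0.03 m / 0.75 = -0.04, -6.3 degrees / 60 = -0.105.

Request:
play_rows --motion '[[[0.0027, -0.04, 0, 0, 0, -0.0167], [0.0053, -0.08, 0, 0, 0, -0.0333], [0.008, -0.1267, 0, 0, 0, -0.05], [0.0107, -0.1733, 0, 0, 0, -0.0667], [0.0133, -0.22, 0, 0, 0, -0.0833], [0.016, -0.26, 0, 0, 0, -0.1], [0.0187, -0.2867, 0, 0, 0, -0.105], [0.0187, -0.2973, 0, 0, 0, -0.105]]]'

```text
time_s: 8.97
position: [0.5287, -0.0563, 0.1273]
tcp_rot: [[-0.974, -0.227, 0.0], [-0.227, 0.974, -0.001], [0.0, -0.001, -1.0]]
force: [0.2, 0.1, -6.3]
opening: 0.164
grasp_force: 30.0
```

Scaled: 0.03 m / 0.75 = 0.04, 0.02 m / 0.75 = 0.0267.

Request:
play_rows --motion '[[[0, 0, 0.0133, 0, 0, 0], [0, 0, 0.0267, 0, 0, 0], [0, 0, 0.04, 0, 0, 0], [0, 0, 0.04, 0, 0, 0], [0, 0, 0.04, 0, 0, 0]]]'

```text
time_s: 9.38
position: [0.5272, -0.0515, 0.096]
tcp_rot: [[-0.973, -0.231, -0.004], [-0.231, 0.973, 0.002], [0.003, 0.002, -1.0]]
force: [0.0, 1.2, -7.3]
opening: 0.156
grasp_force: 30.0
```

```bash
python3 go.py .529 -.057 .074 103.45;  python3 - <<'E'
from h import *
s=bot.read_state();p=np.array(s['position']);R=np.array(s['tcp_rot'])
st=np.load('st.npy');u=np.array([np.cos(st[2]),np.sin(st[2]),0])
jx=-R[:,0]
zb=p[2]-.0574  # jack underside
J=p-jx*.0013; J[2]=zb
a=[]
for n in('top','side'):
    c=cap(n);im=c['frame'][:,:,::-1].copy()
    def pt(P,col):
        q=proj(c,P);return q
    x0,y0=(270,120) if n=='top' else (190,200)
    k=4
    cr=cv2.resize(im[y0:y0+150,x0:x0+(100 if n=='top' else 100)],None,fx=k,fy=k,interpolation=2)
    for P,col in [(J+jx*.07+[0,0,.03],(0,0,255)),(np.array([st[0],st[1],.061]),(255,0,0)),(J+jx*.09+np.array([0,0,.01])+.032*np.array([-jx[1],jx[0],0]),(0,255,0)),(J+jx*.09+np.array([0,0,.01])-.032*np.array([-jx[1],jx[0],0]),(0,255,0)),(J-jx*.11+np.array([0,0,.01])+.032*np.array([-jx[1],jx[0],0]),(0,255,0)),(J-jx*.13+[0,0,.087],(255,255,0))]:
        q=(proj(c,P)-[x0,y0]+.5)*k-.5; cv2.circle(cr,tuple(int(v) for v in q.round()),3,col,-1)
    a.append(cr)
cv2.imwrite('pics/p4.png',np.hstack(a))
E
```

```text
now [ 0.5272 -0.0515  0.096 ] yang 103.38 F [ 0.   1.2 -7.3] open 0.156 t 9.3833
d [-0.0005 -0.0058  0.022 ] w [ 0.14 -0.2  -0.07]
```

View pics/p4.png

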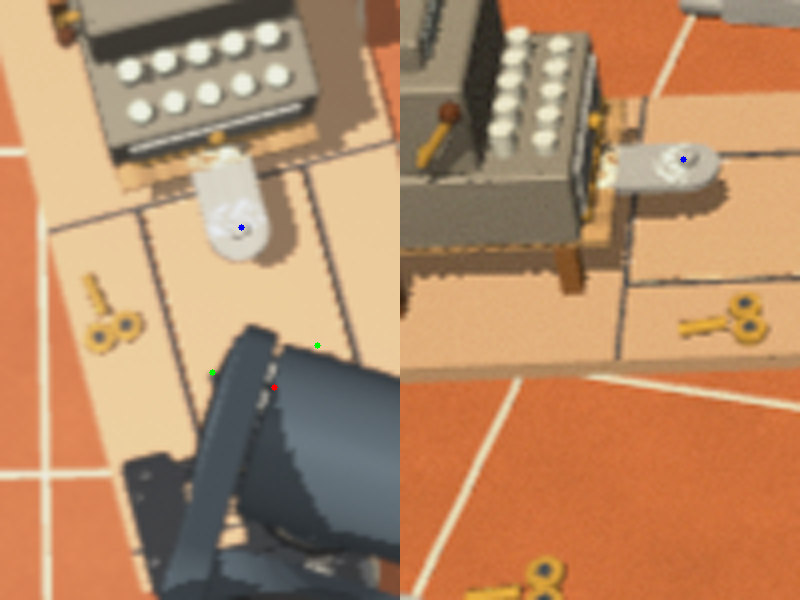

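The tab is clear and the stud mark agrees in both views, but the arm hides the jack from the top camera. I'll lower to slide height and look from the side.

Scaled: 0.023 m / 0.75 = 0.0307, -0.006 m / 0.75 = -0.008.

Request:
play_rows --motion '[[[0, -0.004, 0.0107, 0, 0, 0], [0, -0.008, 0.0213, 0, 0, 0], [0, -0.008, 0.028, 0, 0, 0], [0, -0.008, 0.0307, 0, 0, 0], [0, -0.008, 0.0307, 0, 0, 0]]]'

```text
time_s: 9.9
position: [0.5294, -0.0591, 0.0736]
tcp_rot: [[-0.973, -0.229, -0.002], [-0.229, 0.973, 0.001], [0.002, 0.001, -1.0]]
force: [-0.3, 0.3, -6.9]
opening: 0.156
grasp_force: 30.0
```

```bash
cat > ov.py <<'E'
from h import *
import sys
s=bot.read_state();p=np.array(s['position']);R=np.array(s['tcp_rot'])
st=np.load('st.npy');off=float(sys.argv[2])
jx=-R[:,0];jy=R[:,1]; J=p-jx*off; J[2]=p[2]-.0574
c=cap('side');im=c['frame'][:,:,::-1]
x0,y0,k=235,200,5
cr=cv2.resize(im[y0:y0+110,x0:x0+150],None,fx=k,fy=k,interpolation=2)
z=np.array([0,0,1.])
for P,col in [(J+jx*.07+.03*z,(0,0,255)),(np.array([st[0],st[1],.061]),(255,0,0)),(J+jx*.09+.01*z+.032*jy,(0,255,0)),(J-jx*.11+.01*z+.032*jy,(0,255,0)),(J-jx*.13+.087*z,(255,255,0)),(J+jx*.09-.032*jy+.01*z,(0,255,0)),(J-jx*.11+.032*jy,(255,0,255))]:
    q=(proj(c,P)-[x0,y0]+.5)*k-.5; cv2.circle(cr,tuple(int(v) for v in q.round()),2,col,-1)
cv2.imwrite('pics/'+sys.argv[1],cr)
E
python3 ov.py p5.png .0013; python3 go.py .529 -.057 .0724 103.45
```

```text
now [ 0.5296 -0.0591  0.074 ] yang 103.27 F [-0.1  0.6 -6.9] open 0.158 t 9.95
d [0.0001 0.0022 0.0016] w [ 0.04 -0.06 -0.18]
```

View pics/p5.png

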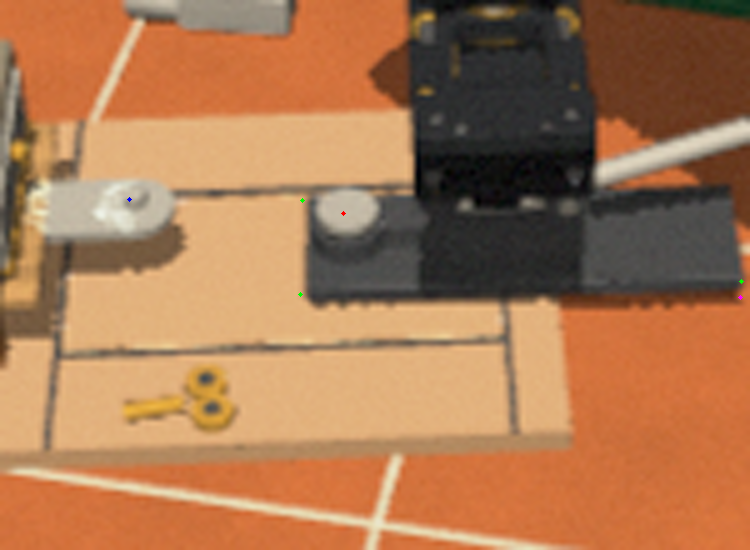

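The jack hangs level in front of the tab. Saddle (348,209) and stud (135,196) are both offset about 1 px from prediction, so their relative positions are consistent. The tile looks flush, so I'll lower slightly and slide in.

Scaled: -0.06 m / 0.75 = -0.08, -0.055 m / 0.75 = -0.0733.

Request:
play_rows --motion '[[[0, 0.0027, 0.0033, 0, 0, 0], [-0.0133, 0.0027, 0.0033, 0, 0, 0], [-0.0267, 0.0027, 0.0033, 0, 0, 0], [-0.0427, 0.0027, 0.0033, 0, 0, 0], [-0.0587, 0.0027, 0.0033, 0, 0, 0], [-0.0733, 0.0027, 0.0033, 0, 0, 0], [-0.08, 0.0027, 0.0033, 0, 0, 0], [-0.08, 0.0027, 0.0033, 0, 0, 0]]]'

```text
time_s: 10.62
position: [0.5907, -0.0432, 0.0724]
tcp_rot: [[-0.973, -0.231, 0.004], [-0.231, 0.973, -0.001], [-0.004, -0.002, -1.0]]
force: [1.5, -0.8, -6.9]
opening: 0.156
grasp_force: 30.0
```

```bash
python3 go.py .623 -.034 .0715 103.45
```

```text
now [ 0.5907 -0.0432  0.0724] yang 103.34 F [ 1.5 -0.8 -6.9] open 0.156 t 10.6167
d [-0.0335  0.0015  0.001 ] w [-0.1   0.22 -0.11]
```

Request:
play_rows --motion '[[[-0.0107, 0.002, 0.0013, 0, 0, 0], [-0.0213, 0.002, 0.0013, 0, 0, 0], [-0.032, 0.002, 0.0013, 0, 0, 0], [-0.04, 0.002, 0.0013, 0, 0, 0], [-0.0447, 0.002, 0.0013, 0, 0, 0], [-0.0447, 0.002, 0.0013, 0, 0, 0], [-0.0447, 0.002, 0.0013, 0, 0, 0]]]'

```text
time_s: 11.2
position: [0.62, -0.0342, 0.0709]
tcp_rot: [[-0.973, -0.23, -0.001], [-0.23, 0.973, 0.0], [0.001, 0.0, -1.0]]
force: [-0.5, 0.2, -7.5]
opening: 0.158
grasp_force: 30.0
```

```bash
python3 go.py .623 -.034 .0695 103.45; python3 ov.py p6.png .0013
```

```text
now [ 0.62   -0.0342  0.0709] yang 103.3 F [-0.5  0.2 -7.5] open 0.158 t 11.2
d [-0.003  -0.0005  0.0014] w [ 0.01 -0.04 -0.15]
```

View pics/p6.png

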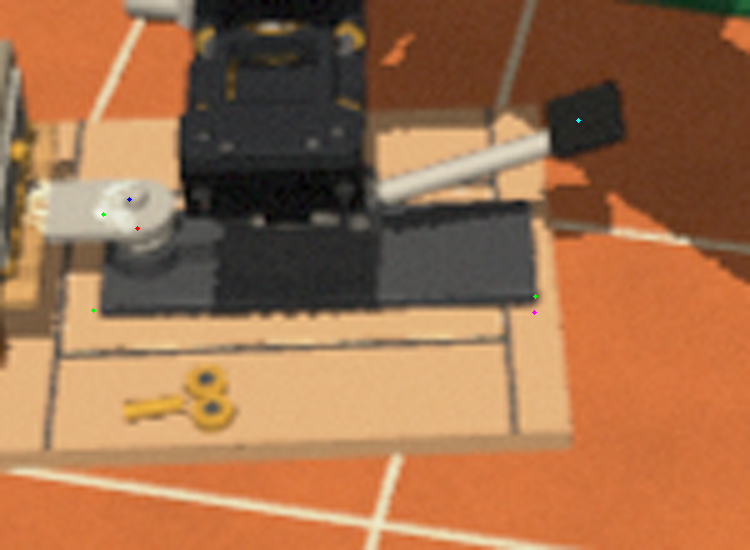

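The saddle is under the tab nose, with its rim just showing at (150,235). It needs about 3 mm more forward, then I'll lower it onto the tile.

Scaled: -0.003 m / 0.75 = -0.004, -0.0005 m / 0.75 = -0.0007.

Request:
play_rows --motion '[[[-0.004, -0.0007, 0, 0, 0, 0], [-0.004, -0.0007, 0.0013, 0, 0, 0], [-0.004, -0.0007, 0.002, 0, 0, 0], [-0.004, -0.0007, 0.0027, 0, 0, 0], [-0.004, -0.0007, 0.0027, 0, 0, 0], [-0.004, -0.0007, 0.0027, 0, 0, 0]]]'

```text
time_s: 11.75
position: [0.6233, -0.0342, 0.0694]
tcp_rot: [[-0.973, -0.23, 0.0], [-0.23, 0.973, -0.0], [-0.0, -0.0, -1.0]]
force: [0.4, 0.5, -3.5]
opening: 0.159
grasp_force: 30.0
```

Touching the bed; half the weight is carried. I'll take up the rest and then open.

Scaled: 0.0007 m / 0.75 = 0.0009, 0.0005 m / 0.75 = 0.0007.

Request:
play_rows --motion '[[[0, 0, 0.0007, 0, 0, 0], [0, 0, 0.0009, 0, 0, 0], [0, 0, 0.0009, 0, 0, 0]]]'

```text
time_s: 12.0
position: [0.6233, -0.0342, 0.0694]
tcp_rot: [[-0.973, -0.23, 0.001], [-0.23, 0.973, -0.0], [-0.0, -0.0, -1.0]]
force: [-3.2, -0.7, 4.3]
opening: 0.161
grasp_force: 30.0
```

Request:
play_rows --motion '[[[0, 0, 0, 0, 0, 0], [0, 0, 0, 0, 0, 0], [0, 0, 0, 0, 0, 0], [0, 0, 0, 0, 0, 0], [0, 0, 0, 0, 0, 0], [0, 0, 0, 0, 0, 0]]]' --fingers 0.06

```text
time_s: 12.5
position: [0.6233, -0.0341, 0.0681]
tcp_rot: [[-0.973, -0.23, 0.0], [-0.23, 0.973, 0.0], [-0.0, -0.0, -1.0]]
force: [-0.1, 0.0, 0.1]
opening: 0.529
grasp_force: 0.0
```

Scaled: 0.13 m / 0.75 = 0.1733, 0.02 m / 0.75 = 0.0267.

Request:
play_rows --motion '[[[0, 0, -0.0133, 0, 0, 0], [0, 0, -0.04, 0, 0, 0], [0, 0, -0.0867, 0, 0, 0], [0.0267, 0, -0.12, 0, 0, 0], [0.08, 0, -0.12, 0, 0, 0], [0.1333, 0, -0.12, 0, 0, 0], [0.1733, 0, -0.12, 0, 0, 0], [0.1733, 0, -0.12, 0, 0, 0]]]' --fingers 0.06

```text
time_s: 13.17
position: [0.4891, -0.0629, 0.1585]
tcp_rot: [[-0.974, -0.228, -0.009], [-0.228, 0.974, 0.003], [0.008, 0.005, -1.0]]
force: [-0.8, -0.0, 0.0]
opening: 0.688
grasp_force: 0.0
```

Request:
play_rows --motion '[[[0, 0, 0, 0, 0, 0], [0, 0, 0, 0, 0, 0], [0, 0, 0, 0, 0, 0], [0, 0, 0, 0, 0, 0], [0, 0, 0, 0, 0, 0], [0, 0, 0, 0, 0, 0], [0, 0, 0, 0, 0, 0], [0, 0, 0, 0, 0, 0]]]' --fingers 0

```text
time_s: 13.83
position: [0.4968, -0.0638, 0.1581]
tcp_rot: [[-0.973, -0.23, -0.0], [-0.23, 0.973, 0.0], [0.0, 0.0, -1.0]]
force: [-0.8, 0.9, -0.2]
opening: 0.166
grasp_force: 0.0
```

```bash
python3 go.py .4955 -.0645 .13 103.45; python3 - <<'E'
from h import *
for n in('top','side'):
    c=cap(n); im=c['frame'][:,:,::-1]; 
    a=cv2.resize(im[200:310,235:385] if n=='side' else im[140:270,280:400],None,fx=4,fy=4,interpolation=2)
    if n=='top': b=a
o=np.zeros((520,1080,3),np.uint8);o[:440,:600]=a;o[:520,600:]=b;cv2.imwrite('pics/p7.png',cv2.resize(o,(800,385)))
E
```

```text
now [ 0.4968 -0.0638  0.1581] yang 103.3 F [-0.8  0.9 -0.2] open 0.166 t 13.8333
d [ 0.0014 -0.0004  0.0281] w [ 0.01 -0.01 -0.15]
```

View pics/p7.png

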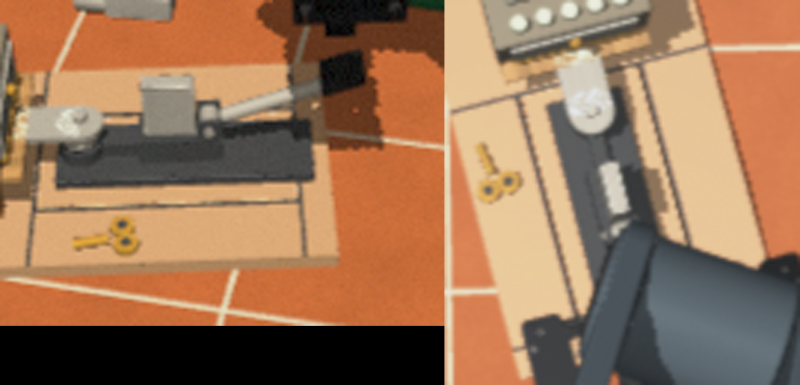

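The jack stands upright on the flush tile with its saddle under the tab, from the top tab nose (590,130), side saddle (85,150). The pad is at (345,72), below the gripper. First stroke.

Scaled: 0.074 m / 0.75 = 0.0987, 0.067 m / 0.75 = 0.0893.

Request:
play_rows --motion '[[[0, 0, 0.02, 0, 0, 0], [0, 0, 0.0373, 0, 0, 0], [0, 0, 0.0493, 0, 0, 0], [0.0013, 0, 0.0587, 0, 0, 0], [0.004, 0, 0.0693, 0, 0, 0], [0.0067, 0, 0.08, 0, 0, 0], [0.0093, 0, 0.0893, 0, 0, 0], [0.012, 0, 0.0987, 0, 0, 0]]]'

```text
time_s: 14.6
position: [0.4881, -0.066, 0.0846]
tcp_rot: [[-0.973, -0.229, 0.001], [-0.229, 0.973, 0.0], [-0.001, -0.0, -1.0]]
force: [-0.1, 2.4, 6.8]
opening: 0.01
grasp_force: 3.6
```

Scaled: 0.01 m / 0.75 = 0.0133, 0.001 m / 0.75 = 0.0013.

Request:
play_rows --motion '[[[0.0013, 0, 0.0053, 0, 0, 0], [0.0013, 0, 0.0107, 0, 0, 0], [0.0013, 0, 0.0133, 0, 0, 0], [0.0013, 0, 0.0133, 0, 0, 0]]]'

```text
time_s: 14.93
position: [0.4872, -0.0661, 0.0747]
tcp_rot: [[-0.973, -0.23, 0.001], [-0.23, 0.973, 0.0], [-0.001, -0.0, -1.0]]
force: [-1.1, 0.5, 9.3]
opening: 0.006
grasp_force: 4.3
```

Scaled: 0.0015 m / 0.75 = 0.002, 0.001 m / 0.75 = 0.0013.

Request:
play_rows --motion '[[[0, 0, 0.0013, 0, 0, 0], [0, 0, 0.002, 0, 0, 0], [0, 0, 0.002, 0, 0, 0], [0, 0, 0.002, 0, 0, 0]]]'

```text
time_s: 15.27
position: [0.4872, -0.0661, 0.074]
tcp_rot: [[-0.973, -0.23, 0.001], [-0.23, 0.973, -0.0], [-0.001, -0.0, -1.0]]
force: [-2.3, 1.8, 11.8]
opening: 0.003
grasp_force: 6.0
```

```bash
python3 - <<'E'
from h import *
c=cap('side'); im=c['frame'][:,:,::-1]; st=np.load('st.npy')
print(proj(c,[*st[:2],.061]),proj(c,[*st[:2],.074]))
cv2.imwrite('pics/p8.png',cv2.resize(im[200:310,235:385],None,fx=5,fy=5,interpolation=2))
E
```

```text
[260.31242872 239.30162626] [259.7533956  234.99697276]
```

View pics/p8.png

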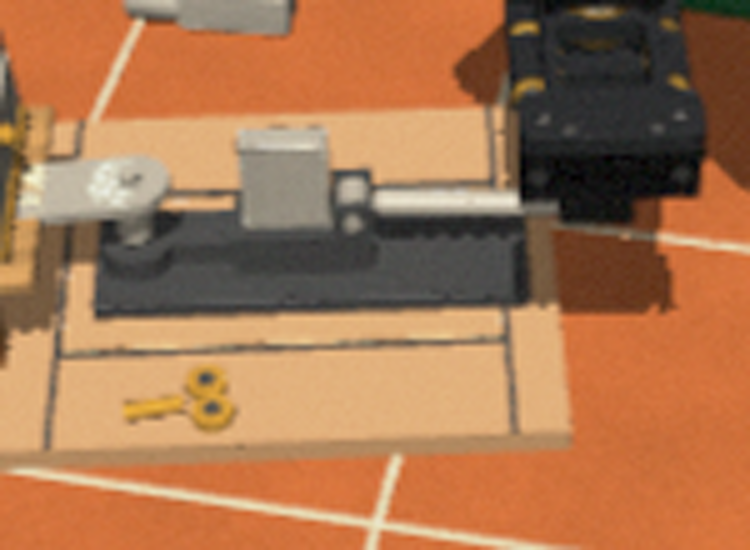

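The tab has risen, with the stud now at (130,178), and the handle is level under the fingers. Now the return, then the second stroke.

Scaled: -0.065 m / 0.75 = -0.0867, -0.055 m / 0.75 = -0.0733.

Request:
play_rows --motion '[[[-0.0027, 0, -0.0133, 0, 0, 0], [-0.0053, 0, -0.0267, 0, 0, 0], [-0.0093, 0, -0.04, 0, 0, 0], [-0.012, 0, -0.0533, 0, 0, 0], [-0.0133, 0, -0.0733, 0, 0, 0], [-0.0133, 0, -0.0867, 0, 0, 0], [-0.0133, 0, -0.0867, 0, 0, 0], [-0.0133, 0, -0.0867, 0, 0, 0]]]'

```text
time_s: 15.98
position: [0.4968, -0.064, 0.138]
tcp_rot: [[-0.973, -0.23, 0.001], [-0.23, 0.973, -0.0], [-0.001, -0.001, -1.0]]
force: [-0.0, -0.5, 0.2]
opening: 0.004
grasp_force: 0.0
```

Request:
play_rows --motion '[[[0, 0, 0, 0, 0, 0], [0, 0, 0, 0, 0, 0], [0, 0, 0, 0, 0, 0], [0, 0, 0, 0, 0, 0]]]'

```text
time_s: 16.32
position: [0.4963, -0.0638, 0.1371]
tcp_rot: [[-0.973, -0.23, -0.001], [-0.23, 0.973, 0.0], [0.001, 0.001, -1.0]]
force: [0.8, -0.1, -0.2]
opening: 0.002
grasp_force: 0.0
```

```bash
python3 go.py .4872 -.0661 .074 103.3; python3 - <<'E'
from h import *
c=cap('side'); im=c['frame'][:,:,::-1]
cv2.imwrite('pics/p9.png',cv2.resize(im[200:310,235:385],None,fx=5,fy=5,interpolation=2))
E
```

```text
now [ 0.4963 -0.0638  0.1371] yang 103.28 F [ 0.8 -0.1 -0.2] open 0.002 t 16.3167
d [ 0.0093 -0.0002  0.0631] w [ 0.04 -0.07 -0.02]
```

View pics/p9.png

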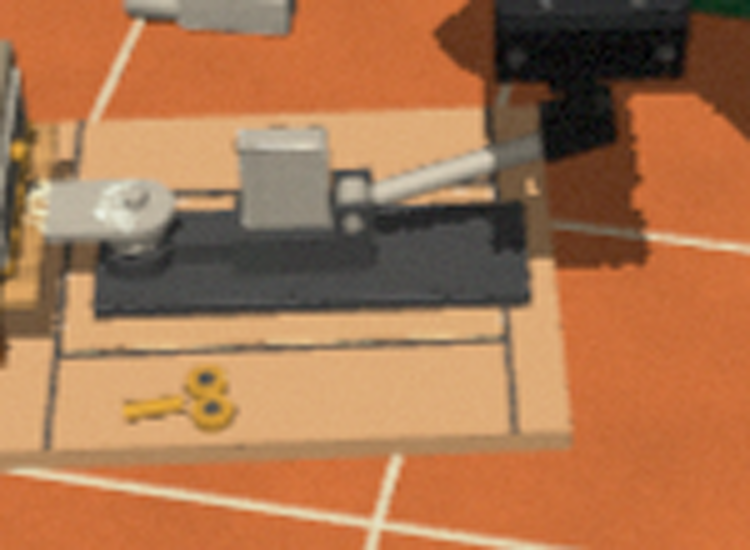

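The handle is back up with the pad at (585,130), and the tray is down with the stud at (137,196). Second stroke.

Scaled: 0.064 m / 0.75 = 0.0853, 0.02 m / 0.75 = 0.0267.

Request:
play_rows --motion '[[[0, 0, 0.016, 0, 0, 0], [0, 0, 0.0267, 0, 0, 0], [0.0027, 0, 0.0373, 0, 0, 0], [0.0053, 0, 0.048, 0, 0, 0], [0.008, 0, 0.0587, 0, 0, 0], [0.0107, 0, 0.0693, 0, 0, 0], [0.012, 0, 0.0787, 0, 0, 0], [0.0127, 0, 0.0853, 0, 0, 0]]]'

```text
time_s: 17.03
position: [0.4873, -0.0663, 0.0737]
tcp_rot: [[-0.973, -0.23, -0.0], [-0.23, 0.973, -0.0], [0.0, -0.0, -1.0]]
force: [-2.2, 0.5, 22.6]
opening: 0.008
grasp_force: 11.9
```

Request:
play_rows --motion '[[[0, 0, 0.0013, 0, 0, 0], [0, 0, 0.002, 0, 0, 0], [0, 0, 0.002, 0, 0, 0], [0, 0, 0.002, 0, 0, 0], [0, 0, 0.002, 0, 0, 0], [0, 0, 0.002, 0, 0, 0]]]'

```text
time_s: 17.53
position: [0.4873, -0.0662, 0.0738]
tcp_rot: [[-0.973, -0.23, 0.001], [-0.23, 0.973, -0.001], [-0.0, -0.001, -1.0]]
force: [-3.2, -0.5, 18.8]
opening: 0.007
grasp_force: 9.2
```

Scaled: -0.0008 m / 0.75 = -0.0011, -0.0005 m / 0.75 = -0.0007.

Request:
play_rows --motion '[[[0, 0, -0.0007, 0, 0, 0], [0, 0, -0.0011, 0, 0, 0], [0, 0, -0.0011, 0, 0, 0], [0, 0, -0.0011, 0, 0, 0], [0, 0, -0.0011, 0, 0, 0], [0, 0, -0.0011, 0, 0, 0]]]'

```text
time_s: 18.03
position: [0.4873, -0.0662, 0.074]
tcp_rot: [[-0.973, -0.23, 0.0], [-0.23, 0.973, -0.0], [-0.0, -0.0, -1.0]]
force: [-2.2, -0.5, 13.7]
opening: 0.004
grasp_force: 6.6
```

```bash
python3 - <<'E'
from h import *
a=cv2.imread('pics/p8.png').astype(int)
c=cap('side'); b=cv2.resize(c['frame'][200:310,235:385,::-1],None,fx=5,fy=5,interpolation=2).astype(int)
print('mean diff to stroke1 tab/jack region',abs(a-b)[130:330,0:520].mean(), 'for up pose', abs(cv2.imread('pics/p9.png').astype(int)-b)[130:330,0:520].mean())
s=bot.read_state();print(s['position'],s['force'],s['time_s'])
E
```

```text
mean diff to stroke1 tab/jack region 2.1786666666666665 for up pose 16.02551923076923
[ 0.48734074 -0.06623689  0.07405312] [-2.97907498 -0.75146838 13.85776028] 18.0833
```

The picture matches the first down stroke, and the handle is held with 14 N.

```bash
python3 -c "
from rig import bot
print(bot.hand_in())"
```

```text
the job is handed in; nothing more can be done
None
```

I handed the job in at about 18 s: the tile is pressed flush, the jack stands on it under the lift tab, and after one full stroke and return the handle is held fully down with the register raised; the hand-in returned no verdict.

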